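Click the length stop into its notch and lock it

ROBOT

A 6-joint arm with a two-finger parallel gripper is mounted at the origin on a cart in front of the work surface, level with it; the furniture and walls round the work are solid. World frame = base frame: x ahead of the robot, y to its left, z up, the work surface at z = 0. Lengths are in mm, angles in rad, forces in N, time in s.
With the tool pointing down it reaches from about 275 to 825 mm from the base axis. Payload 4.9 kg.
Tool frame: the origin (TCP) lies on the centre line of the jaws, within the pads' length; the fingertips stand robot.tip_extent ahead of it and the grasp point (between the pads) is the TCP (robot.tip_extent is the distance from the TCP to the fingertips, in mm); z points along the fingers, y is the direction in which the jaws open and shut (so a half turn about z gives the same grasp; the last joint's range is limited). The gripper opens to 85 mm and grips with 20 to 120 N. Pads are 22 mm wide; open, the fingers measure 114 mm over their backs; the gripper's body (76 mm by 85 mm) begins 54 mm behind the grasp point. The pads swing forward as they close: fully open they stand 13 mm farther back than shut.
Start: joints at [1.015, 0.326, -0.193, 1.052, 0, 1.437], TCP at [225.169, 501.814, 250.281] pointing down, gripper open.
Joint ranges: [-2.65, 2.65], [-0.97, 1.79], [-1.3, 1.35], [-1.93, 2.1], [-1.47, 1.37], [-3.14, 3.14]. Speed limits (rad/s): [2.57, 2.57, 3.14, 3.14, 3.14, 3.14].

INTERFACE

Orientations are given as a unit quaternion [w, x, y, z].
In Python, from plant import robot gives the robot as it stands. The module is installed in compiled form; this text tells all that it offers.
- The arm moves only by the shell command python3 -m crank 'ROWS' [FORCE]. ROWS is JSON, a list of rows, each a list of 5 numbers: the opening, from 0 (shut) to 1 (fully open), then the shift along the world's x, y, z in m, then the turn about the world's z in degrees. In form: [[gripper, x, y, z, roll], ...]. A call has 1 to 10 rows; each row is the pose to reach, as a shift and turn from the pose commanded when the call began; what a row does not reach only later rows make up. A row lasts 1/8 s, in which the tool goes at most 62.5 mm and 10.7 degrees, less where a joint would pass 70% of its speed; a pose out of reach is approached as far as the arm can. A call with a gripper value outside its range is refused whole. The fingers move at their own pace and stop on an object; FORCE is the grip in N (left out, the last holds). Time passes only in rows, so rows that repeat a pose let the fingers close. It gives the time, the measured TCP pose, the force and the opening at its end, in the units of the state.
- robot.get_obs(): the state, without advancing time (a new reading comes with each control period).
- robot.capture(name): name is "side" or "top" or "wrist"; returns a dict with "image" (400x640x3 uint8, red, green, blue), "fovy" (degrees; the focal length in pixels is half the picture's height over the tangent of half this angle, whatever the lens; pixels are square), "cx", "cy" (the principal point, pixels), "camera_from_world" (4x4, takes a point from world to camera coordinates). Camera axes: x right, y down, z forward; pixel columns grow to the right and rows downward; lengths in mm; the calibration is good to about 2 mm. A picture is of the moment at which its call begins. There is no depth.
- robot.finish_job(): hands the job in, once; it reports no verdict.
The state is a dict: "clock": time; "qpos": joint angles; "joint_vel": joint speeds; "tau": joint torques, N m; "tool_pos": TCP position; "orientation": TCP orientation; "wrist_force": force on the tool from outside, world axes, zero at the start; "moment": the same for the moment, N m; "width": opening from 0.0 (shut) to 1.0 (fully open).
Only numpy, scipy, OpenCV 4.12 (cv2) and the standard library are available. Lean on these libraries where they do the work, as an engineer would, in place of code of your own. Each camera call takes 0.05 s, during which the arm holds its last target. There are 200 camera calls.

TASK

Set the length stop for the next cut: with your fingertips, push the sliding stop gently along its rail until its plunger clicks into the notch of the index block with the tall ball-headed post, clicking on through the other block if that one comes first, and do not run past the right notch. Then, with the stop seated there, push its lock lever all the way over, away from you. Only push: do not pinch the stop or pull up its plunger knob, and leave the other things on the table where they are.

Things in the scene. Friction and masses are not known exactly. Their poses are not given: they have to be found in the camera images.
- rail: length-stop rail fixed on the table: aluminium bar 30 (x) x 380 (y) x 24 mm high, scale on top, dark end blocks 34 mm high. Origin: middle of its underside, on the table. y axis along the bar (robot's left, turned up to 0.25 rad), x axis to the back, where the index blocks are. All offsets below are along these axes.
- stop: the sliding stop: dark saddle 50 mm long (y), top 38 mm above the table, with a steel blade in front and a spring plunger behind. Origin: rail's centre line, table height, mid saddle; axes as the rail's. Slides along rail y only (origin -120 to +140 mm), about 1 N friction; starts near the right (-y) end of the rail and must be pushed to +y. Cannot come off.
- push_face (a point): middle of the flat right (-y) face of the stop's upright blade, which is 12 mm thick (y), reaches 21 to 71 mm in front of the rail's centre line and 5 to 47 mm above the table. This point: 50 mm in front, 28 mm above the table. Push here to +y. The table in front is clear up to 100 mm from the rail's centre line over the whole travel.
- stop_index (a point): tip of the plunger's ball when the plunger is down: x = +30 mm, y = 0 of the stop, 16.5 mm above the table. The plunger sits in a 26 mm square arm; its black knob on top is 18 mm across, its top 51 mm above the table.
- plunger (a joint): height of the spring plunger above its lowest position, m: 0 when down (between the blocks, or seated in a notch); the ridges of a block raise it about 2.5 mm, it can be pulled up 12 mm by its knob.
- index_tall_notch (a point): notch centre of the index block with the tall post (steel pin, 20 mm ball on top, 70 mm high, 26 mm behind the notch); block 30 mm long, 16 mm high, fixed behind the rail. Seated: stop_index level with this point along y. A round ridge 6 mm either side; each is felt from 12 mm off, takes 4 to 9 N to pass; within 4 mm of the centre the spring draws the stop in.
- index_low_notch (a point): notch centre of the other index block: the same, but with a low square nub (25 mm high) in place of the post. The wrong notch. Which of the two blocks comes first along the rail differs from start to start.
- lock (a joint): lock lever on top of the saddle: black paddle, 20 mm wide (y); it turns on a pin along y, 6 mm in front of the rail's centre line (x = -6 mm), 46 mm above the table. Angle in rad: 0 open (leaning 0.5 rad toward the robot), 1.0 locked (leaning 0.5 rad away from it). It stays where it is left; pushing takes 1 to 3 N.
- lock_tip (a point): centre of the lever's thick end (10 mm thick, 10 mm high, 20 mm wide), 33 mm from its pin: 75 mm above the table when open or locked, 79 mm when upright.
- vial_c3_loose: small white-capped vial with a reddish body, 23 mm across, 56 mm tall, standing behind the rail. A bystander. Origin: centre of its underside.
- bottle_e: small amber bottle with a pale cap, 27 mm across, 67 mm tall, standing behind the rail. A bystander. Origin: centre of its underside.
- marker: felt marker lying in front of the rail, 17 x 135 x 16 mm. A bystander. Origin: centre of its underside.
- bottle_k1: small amber bottle with a white cap, 27 mm across, 66 mm tall, standing in front of the rail. A bystander. Origin: centre of its underside.
- paint_tube_b: pale paint tube lying past the right end of the rail, 40 x 136 x 27 mm. A bystander. Origin: centre of its underside.
- masking_tape: roll of masking tape lying past the left end of the rail, 104 x 102 x 25 mm. A bystander. Origin: centre of its underside.
Things that resemble listed ones, but are neither listed nor needed, are in the scene too. Leave any brown or orange look-alike of the part that bears index_tall_notch alone.

How it is judged:
By the outcome, as a careful person would: the job done as asked, in the order asked, and still so for the second after the job is handed in, with the robot touching nothing.
It also fails if it takes over 64 s, if anything falls off the work surface, if the arm or the gripper's body presses on something with over 40 N, if the wrist force passes 120 N, or if a joint passes its speed limit or range.

## Working session

There is one attempt and no reset: what is moved stays moved. The work goes in short steps, Python scripts to look and compute and a shell command to move; the robot and the scene stay as the last step left them, time stands still between calls to the robot, and variables do not carry over. Pictures are saved under pics/ and viewed, about 8 in all and at most 12, crops included, and the job is handed in when it is done.

```bash
mkdir -p pics
cat > h.py <<'E'
import numpy as np, cv2, pickle
from plant import robot
def cap(n,f=None):
    c=robot.capture(n)
    if f: cv2.imwrite('pics/'+f,c['image'][:,:,::-1]); pickle.dump(c,open('pics/'+f+'.pkl','wb'))
    return c
def ld(f): return pickle.load(open('pics/'+f+'.pkl','rb'))
def ray(c,u,v):
    h=c['image'].shape[0]; f=h/2/np.tan(np.radians(c['fovy'])/2)
    M=np.array(c['camera_from_world']); R=M[:3,:3]; o=-R.T@M[:3,3]
    return o,R.T@np.array([(u-c['cx'])/f,(v-c['cy'])/f,1.])
def onz(c,u,v,z):
    o,d=ray(c,u,v); return o+d*(z-o[2])/d[2]
def proj(c,p):
    h=c['image'].shape[0]; f=h/2/np.tan(np.radians(c['fovy'])/2)
    q=np.array(c['camera_from_world'])@np.append(p,1); return np.array([c['cx']+f*q[0]/q[2],c['cy']+f*q[1]/q[2]])
E
python3 - <<'E'
from h import *
for n in('top','side'):
    c=cap(n,n+'0.png'); M=np.array(c['camera_from_world']); print(n,c['fovy'],c['cx'],c['cy'],(-M[:3,:3].T@M[:3,3]).round())
o=robot.get_obs(); print(o, robot.tip_extent)
E
```

```text
top 53.22515695072133 322.31734045606646 196.90797265110666 [ 367.   40. 1010.]
side 57.09965063516186 320.93224776270625 202.09956227483414 [ 147. -657.  417.]
{'clock': 0.1, 'qpos': array([ 1.01476378e+00,  3.26831514e-01, -1.93459305e-01,  1.05203909e+00,
       -6.01666012e-06,  1.43660457e+00]), 'joint_vel': array([-4.03639386e-04, -1.22167815e-03,  1.82962244e-03,  1.58624172e-03,
       -1.08305078e-03, -6.68324921e-05]), 'tau': array([ 1.11426205e-03, -4.44238007e+01,  2.63038856e+01,  7.89957354e-03,
       -8.19747743e-05, -6.57775360e-06]), 'tool_pos': array([224.91717601, 501.36926367, 249.61029653]), 'orientation': array([-2.56576308e-04,  2.09359925e-01,  9.77838348e-01, -7.22597277e-04]), 'wrist_force': array([ 0.2101726 , -0.11448433, -0.00610418]), 'moment': array([-0.02992039,  0.01456086, -0.07757362]), 'width': 1.0036335906876936} 19.0
```

View pics/top0.png

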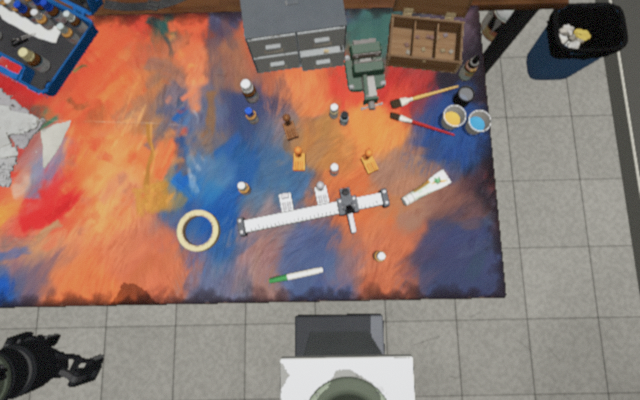

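View pics/side0.png

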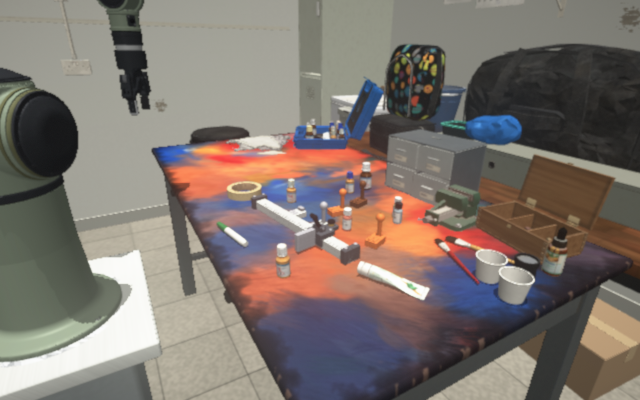

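The top view shows the rail from (243,228) to (385,199), the stop at (348,203) and white blocks at (286,202) and (321,193). Brown and orange look-alikes are at (299,158), (369,162) and (290,127). The side view shows a grey ball post near (324,207). I'll crop both closer.

Run:
```python
from h import *
a=ld('top0.png')['image'][175:245,230:400,::-1]; b=ld('side0.png')['image'][185:270,240:370,::-1]
a=cv2.resize(a,(790,325),interpolation=cv2.INTER_CUBIC); b=cv2.resize(b,None,fx=3.1,fy=3.1,interpolation=cv2.INTER_CUBIC)
o=np.zeros((325+b.shape[0],790,3),np.uint8); o[:325]=a; o[325:,:b.shape[1]]=b
cv2.imwrite('pics/crop1.png',o)
```

```text
(no output)
```

View pics/crop1.png

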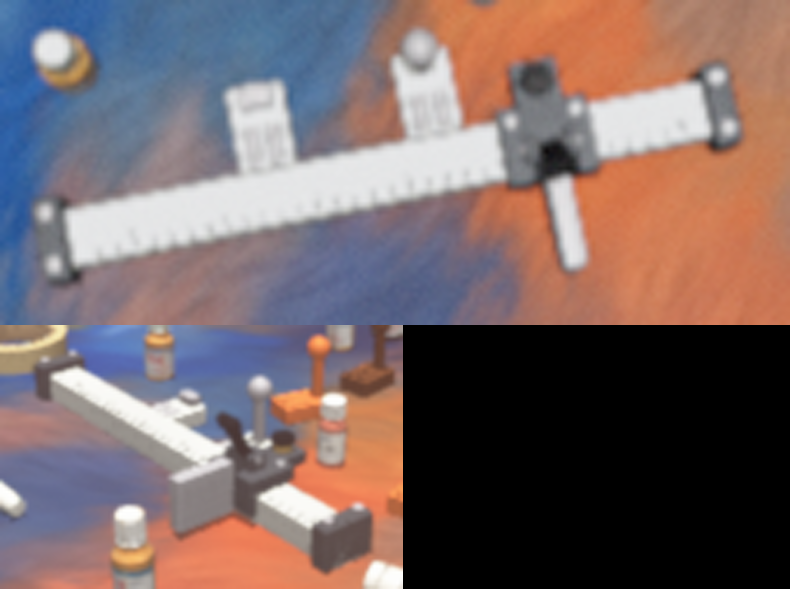

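Run:
```python
from h import *
c=ld('top0.png'); s=790/170; s2=325/70
P=lambda x,y,z: onz(c,230+(x+.5)/s-.5,175+(y+.5)/s2-.5,z)
L=P(49.5,238,34);R=P(723,102,34); ey=(L-R)[:2]; print('len',np.linalg.norm(ey)); ey/=np.linalg.norm(ey); ex=np.array([ey[1],-ey[0]]); O=(L+R)[:2]/2
print('O',O,'yaw',np.arctan2(-ey[0],ey[1]),ey,ex)
for n,p in dict(knob=P(538,78,51),ball=P(419,48,60),tall=P(432,105,16),low=P(266,147,16),nub=P(258,97,25),bladetip=P(573,268,47),bladeroot=P(560,185,47),leverpin=P(554,155,60)).items():
    print(n,p[:2].round(1),'rail',((p[:2]-O)@ex).round(1),((p[:2]-O)@ey).round(1))
```

```text
len 364.55377147540764
O [499.7292181   72.20858624] yaw 0.17976138953421864 [-0.17879481  0.98388638] [0.98388638 0.17879481]
knob [544.4  -8.2] rail 29.5 -87.1
ball [560.   53.9] rail 56.1 -28.8
tall [537.2  48.1] rail 32.5 -30.4
low [516.  138.5] rail 27.9 62.4
nub [542.1 141.8] rail 54.1 60.9
bladetip [444.5 -23.5] rail -71.5 -84.3
bladeroot [488.  -18.2] rail -27.7 -86.8
leverpin [502.  -14.8] rail -13.3 -86.0
```

The tall-post block comes first. Fits check out: ball 26 mm behind the notch, and knob at x=+29.5. The stop is at rail y≈-87 and the tall notch at about -29.5, so travel is about 57 mm. Next I go above a point right of the blade, with the gripper shut and the jaw axis across the rail.

```bash
python3 -m crank '[[0,0.02,-0.05,0,-6],[0,0.045,-0.105,0,-12],[0,0.07,-0.16,-0.01,-18],[0,0.095,-0.215,-0.02,-24],[0,0.12,-0.27,-0.04,-30],[0,0.145,-0.33,-0.05,-36],[0,0.17,-0.39,-0.06,-42],[0,0.195,-0.45,-0.08,-48],[0,0.22,-0.505,-0.09,-54],[0,0.245,-0.558,-0.1,-56]]' && python3 -m crank '[[0,0,0,0,0],[0,0,0,0,0]]'
python3 - <<'E'
from h import *
cap('wrist','w1.png');c=cap('top','t1.png'); cap('side','s1.png')
o=robot.get_obs();print(o)
a=ld('w1.png')['image'];b=cv2.resize(ld('t1.png')['image'][160:270,225:401],(640,400),interpolation=cv2.INTER_CUBIC)
cv2.imwrite('pics/v1.png',cv2.resize(np.vstack([a,b])[:,:,::-1],(480,600)))
E
```

```text
clock: 1.35
tool_pos: [466.8, -50.4, 151.2]
orientation: [-0.0, 0.645, 0.764, 0.0]
wrist_force: [0.4, 0.8, -0.1]
width: 0.0
clock: 1.6
tool_pos: [465.7, -48.2, 151.3]
orientation: [-0.001, 0.644, 0.765, -0.0]
wrist_force: [0.4, 0.3, 0.7]
width: 0.004
{'clock': 1.75, 'qpos': array([-2.58770687e-01,  2.75208321e-01, -5.43284783e-01,  7.52862085e-01,
        1.67779766e-04,  1.13832383e+00]), 'joint_vel': array([ 0.00490792, -0.00443946,  0.00302383, -0.00272804, -0.00192446,
        0.00061595]), 'tau': array([-4.48361328e-01, -3.73029041e+01,  2.23471391e+01, -4.76545552e-03,
       -1.56155607e-02,  1.40700045e-03]), 'tool_pos': array([465.8901112 , -47.13946628, 151.85251326]), 'orientation': array([-2.88557526e-04,  6.43105880e-01,  7.65777215e-01, -4.30568178e-05]), 'wrist_force': array([-0.73879935,  0.24987972,  0.57722021]), 'moment': array([ 0.02724845, -0.04426235,  0.05527146]), 'width': 6.31626493144007e-05}
```

View pics/v1.png

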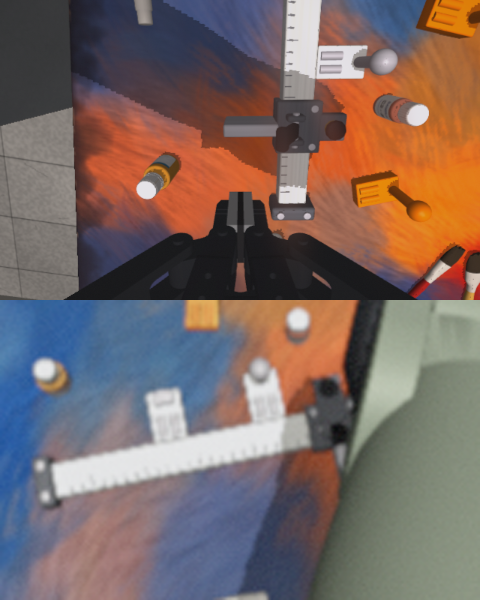

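Run:
```python
from h import *
c=ld('w1.png'); O=np.array([499.7,72.2]); ey=np.array([-.1788,.9839]); ex=np.array([.9839,.1788])
P=lambda x,y,z: onz(c,x*4/3,y*4/3,z)
for n,p in dict(knob=P(336,128,51),ball=P(384,61,60),tall=P(331,62,16),bot=P(150,188,66),bladeL=P(225,120,47),bladeR=P(226,137,47),railend1=P(278,215,34),railend2=P(307,213,34),k1top=P(148,187,66)).items():
    print(n,p[:2].round(1),'rail',((p[:2]-O)@ex).round(1),((p[:2]-O)@ey).round(1))
a=c['image'][60:320,280:560]; cv2.imwrite('pics/v2.png',cv2.resize(a[:,:,::-1],None,fx=2.2,fy=2.2,interpolation=cv2.INTER_CUBIC))
p=robot.get_obs()['tool_pos'][:2]-O; print('tcp rail',p@ex,p@ey)
```

```text
knob [543.7  -5.4] rail 29.4 -84.2
ball [561.4  53.9] rail 57.5 -29.0
tall [535.3  48.8] rail 30.8 -29.3
bot [390.8 -83.5] rail -135.0 -133.8
bladeL [446.6 -15.9] rail -68.0 -77.1
bladeR [449.8 -31.1] rail -67.5 -92.7
railend1 [ 517.2 -110.1] rail -15.4 -182.5
railend2 [ 546.8 -102.4] rail 15.1 -180.3
k1top [389.  -82.9] rail -136.6 -132.8
tcp rail -54.603446159727966 -111.37289275505401
```

```bash
python3 -m crank '[[0,0.002,-0.010,-0.02,0],[0,0.002,-0.010,-0.05,0],[0,0.002,-0.010,-0.08,0],[0,0.002,-0.010,-0.10,0],[0,0.002,-0.010,-0.114,0],[0,0.002,-0.010,-0.114,0],[0,0.002,-0.010,-0.114,0]]'
python3 - <<'E'
from h import *
O=np.array([499.7,72.2]); ey=np.array([-.1788,.9839]); ex=np.array([.9839,.1788])
o=robot.get_obs();p=o['tool_pos'][:2]-O; print('tcp rail',p@ex,p@ey,o['tool_pos'],o['wrist_force'])
cap('side','s2.png'); cap('wrist','w2.png')
a=cv2.resize(ld('s2.png')['image'][180:280,240:400],(640,400),interpolation=cv2.INTER_CUBIC)
cv2.imwrite('pics/v3.png',cv2.resize(np.vstack([a,ld('w2.png')['image']])[:,:,::-1],(480,600)))
E
```

```text
clock: 2.62
tool_pos: [469.1, -58.3, 38.5]
orientation: [0.0, 0.644, 0.765, 0.0]
wrist_force: [0.4, 0.0, 1.0]
width: -0.0
tcp rail -53.43304044165287 -122.8872987983868 [469.10035721 -58.25890327  38.45910332] [0.36555172 0.00486562 1.03101794]
```

View pics/v3.png

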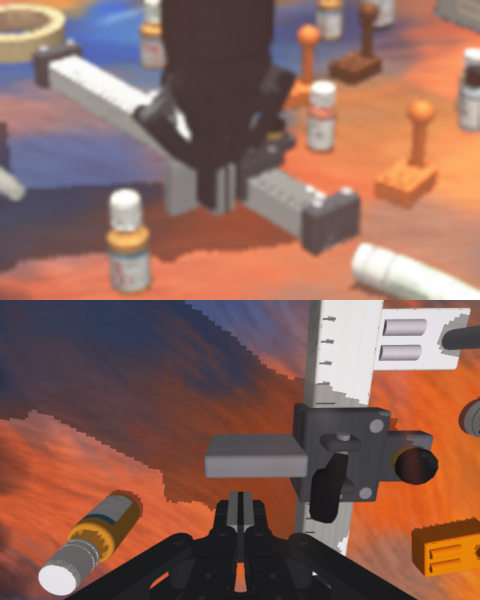

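```bash
python3 -m crank '[[0,-0.0009,0.005,0,0],[0,-0.0018,0.010,0,0],[0,-0.0025,0.014,0,0],[0,-0.003,0.017,0,0],[0,-0.0036,0.020,0,0],[0,-0.0041,0.023,0,0],[0,-0.0047,0.026,0,0],[0,-0.0052,0.029,0,0],[0,-0.0058,0.032,0,0],[0,-0.0063,0.035,0,0]]'; python3 -m crank '[[0,-0.0005,0.003,0,0],[0,-0.0011,0.006,0,0],[0,-0.0016,0.009,0,0],[0,-0.0022,0.012,0,0],[0,-0.0027,0.015,0,0],[0,-0.0033,0.018,0,0],[0,-0.0036,0.020,0,0],[0,-0.0036,0.020,0,0]]'
cat > st.py <<'E'
from h import *
import sys
O=np.array([499.7,72.2]); ey=np.array([-.1788,.9839]); ex=np.array([.9839,.1788])
o=robot.get_obs();p=o['tool_pos'][:2]-O; f=o['wrist_force'][:2]
print('t',o['clock'],'tcp rail',(p@ex).round(1),(p@ey).round(1),o['tool_pos'][2].round(1),'F',(f@ex).round(1),(f@ey).round(1))
E
python3 st.py
python3 - <<'E'
from h import *
c=cap('wrist','w3.png');cv2.imwrite('pics/w3v.png',c['image'][:,:,::-1])
E
```

```text
clock: 3.98
tool_pos: [462.2, -23.2, 37.8]
orientation: [0.0, 0.644, 0.765, 0.0]
wrist_force: [0.2, -2.0, 0.1]
width: 0.003
clock: 4.97
tool_pos: [458.4, -3.1, 37.7]
orientation: [-0.0, 0.644, 0.765, 0.0]
wrist_force: [0.1, 2.1, -0.0]
width: 0.001
t 4.975 tcp rail -54.1 -66.7 37.7 F 0.5 2.1
```

View pics/w3v.png

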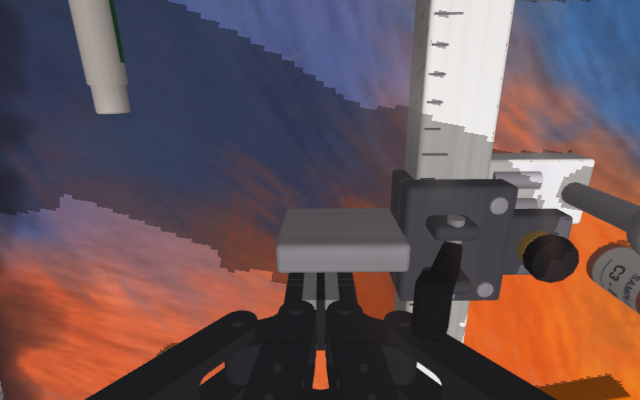

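```bash
cat > m.py <<'E'
from h import *
import sys
O=np.array([499.7,72.2]); ey=np.array([-.1788,.9839]); ex=np.array([.9839,.1788])
c=ld(sys.argv[1])
for a in sys.argv[2:]:
    u,v,z=map(float,a.split(',')); p=onz(c,u,v,z)[:2]-O; print(a,(p@ex).round(1),(p@ey).round(1))
E
python3 m.py w3.png 551,258,51 280,240,47 405,246,47
```

```text
551,258,51 27.8 -42.7
280,240,47 -68.0 -36.8
405,246,47 -22.9 -39.6
```

```bash
python3 m.py w3.png 525,191,16 518,178,18 518,203,18 551,250,51 320,272,19 320,272,5 340,270,5 340,270,19 340,209,47 498,206,38 485,290,38
python3 - <<'E'
from h import *
c=ld('w3.png');M=np.array(c['camera_from_world']);print((-M[:3,:3].T@M[:3,3]).round(1),M[2,:3])
s=cap('side','s3.png'); t=cap('top','t3.png')
a=cv2.resize(s['image'][185:265,240:368],(640,400),interpolation=cv2.INTER_CUBIC);b=cv2.resize(t['image'][165:245,245:373],(640,400),interpolation=cv2.INTER_CUBIC)
cv2.imwrite('pics/v4.png',cv2.resize(np.vstack([a,b])[:,:,::-1],(480,600)))
E
```

```text
525,191,16 35.6 -28.7
518,178,18 30.3 -22.3
518,203,18 32.3 -33.5
551,250,51 27.2 -39.5
320,272,19 -53.9 -66.2
320,272,5 -54.0 -74.3
340,270,5 -43.8 -73.2
340,270,19 -44.7 -65.2
340,209,47 -46.6 -25.2
498,206,38 13.1 -27.7
485,290,38 13.5 -64.0
[444.6  78.4 160.8] [ 0.05443661 -0.31692901 -0.94688577]
```

View pics/v4.png

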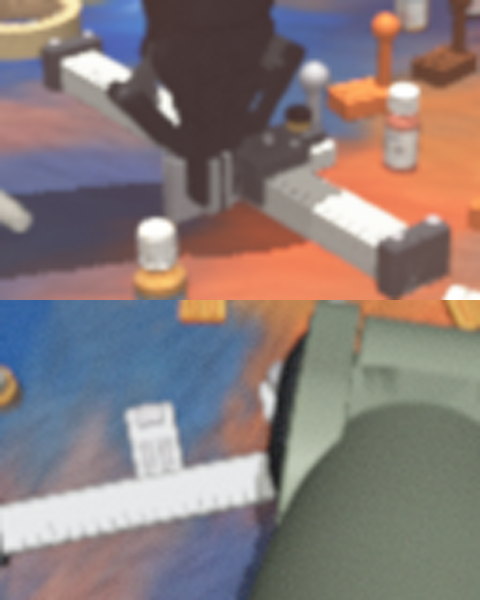

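The wrist camera sits on the +y side. It puts the stop at about -44 and the tall notch at about -28.5, so roughly 15 mm remain. I'll go on in small force-watched steps.

```bash
for i in 1; do python3 -m crank '[[0,-0.0002,0.001,0,0],[0,-0.0004,0.002,0,0],[0,-0.0004,0.002,0,0]]' >/dev/null; python3 st.py;  python3 -m crank '[[0,-0.0002,0.001,0,0],[0,-0.0004,0.002,0,0],[0,-0.0004,0.002,0,0]]'>/dev/null; python3 st.py; python3 -m crank '[[0,-0.0002,0.001,0,0],[0,-0.0004,0.002,0,0],[0,-0.0004,0.002,0,0]]'>/dev/null; python3 st.py; done
```

```text
t 5.5 tcp rail -54.1 -65.0 37.7 F -0.2 -0.7
t 5.875 tcp rail -54.0 -62.9 37.8 F -0.4 -1.1
t 6.25 tcp rail -53.9 -61.9 37.9 F -1.1 -4.8
```

```bash
python3 -m crank '[[0,-0.0002,0.001,0,0],[0,-0.0002,0.001,0,0]]' >/dev/null; python3 st.py;  python3 -m crank '[[0,-0.0002,0.001,0,0],[0,-0.0002,0.001,0,0]]'>/dev/null; python3 st.py
python3 - <<'E'
from h import *
c=cap('wrist','w4.png');cv2.imwrite('pics/w4v.png',cv2.resize(c['image'][100:340,260:620,::-1],None,fx=2.2,fy=2.2,interpolation=cv2.INTER_CUBIC))
E
```

```text
t 6.5 tcp rail -53.8 -61.7 37.9 F -0.5 -8.2
t 6.75 tcp rail -53.6 -60.3 38.0 F -0.6 -5.9
```

View pics/w4v.png

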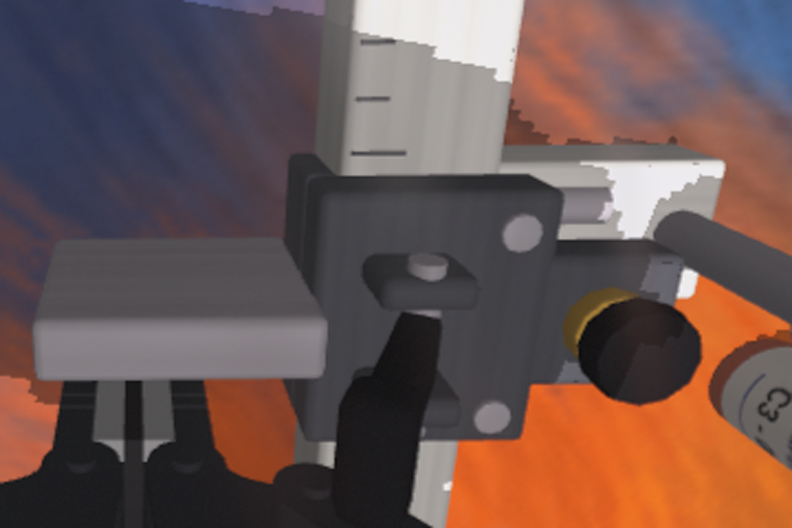

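```bash
python3 m.py w4.png 351,244.5,47 351,271.8,47 550.5,260,51 526,194,17 517,210,16
```

```text
351,244.5,47 -42.0 -32.5
351,271.8,47 -41.7 -43.7
550.5,260,51 28.5 -37.3
526,194,17 36.3 -23.6
517,210,16 34.3 -31.4
```

```bash
for k in 1; do python3 -m crank '[[0,-0.0002,0.001,0,0],[0,-0.0002,0.001,0,0]]' >/dev/null; python3 st.py;  python3 -m crank '[[0,-0.0002,0.001,0,0],[0,-0.0002,0.001,0,0]]'>/dev/null; python3 st.py; python3 -m crank '[[0,-0.0002,0.001,0,0],[0,-0.0002,0.001,0,0]]'>/dev/null; python3 st.py; done
```

```text
t 7.05 tcp rail -53.6 -58.4 38.0 F 0.2 -3.5
t 7.3 tcp rail -54.2 -56.1 37.7 F 0.1 0.5
t 7.55 tcp rail -54.4 -55.3 37.6 F 0.8 -0.2
```

```bash
python3 - <<'E'
from h import *
c=cap('wrist','w5.png');cv2.imwrite('pics/w5v.png',cv2.resize(c['image'][100:340,260:620,::-1],None,fx=2.2,fy=2.2,interpolation=cv2.INTER_CUBIC))
E
python3 st.py
```

```text
t 7.6 tcp rail -54.4 -55.4 37.7 F 0.5 -0.4
```

View pics/w5v.png

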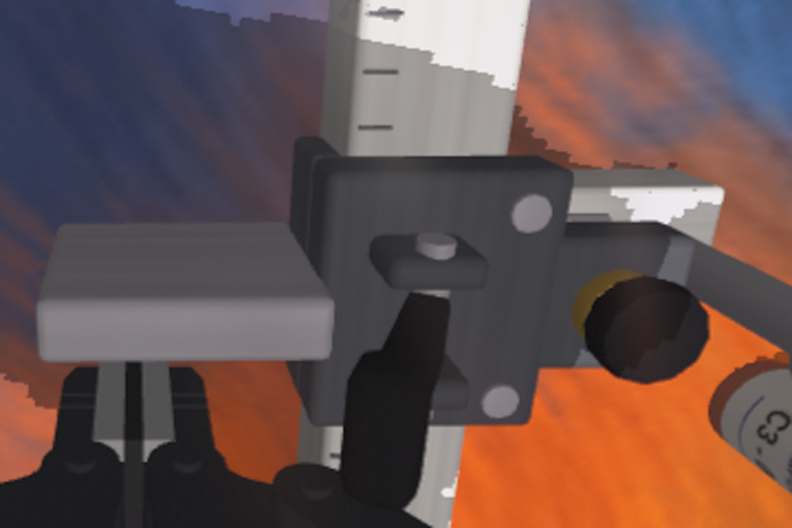

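```bash
python3 m.py w5.png 351,235.5,47 351,263,47 553.5,250.5,51
```

```text
351,235.5,47 -42.9 -23.8
351,263,47 -42.7 -34.9
553.5,250.5,51 27.7 -28.3
```

The stop is seated: blade and knob give -28.3 to -29.3 against the notch at about -29. It jumped roughly 3 mm ahead of the fingers and the force fell to 0. I retreat, rise, and go in front of the lever.

```bash
python3 -m crank '[[0,0.0018,-0.010,0,0],[0,0.0036,-0.020,0,0],[0,0.0036,-0.020,0.03,0],[0,0.0036,-0.020,0.075,0],[0,-0.01,0,0.085,0],[0,-0.0244,0.0224,0.085,0],[0,-0.0244,0.0224,0.065,0],[0,-0.0244,0.0224,0.046,0],[0,-0.0244,0.0224,0.046,0],[0,-0.0244,0.0224,0.046,0]]'; python3 st.py
python3 - <<'E'
from h import *
c=cap('wrist','w6.png');s=cap('side','s6.png')
a=cv2.resize(s['image'][160:260,240:400],(640,400),interpolation=cv2.INTER_CUBIC)
cv2.imwrite('pics/v6.png',cv2.resize(np.vstack([a,c['image']])[:,:,::-1],(480,600)))
E
```

```text
clock: 8.85
tool_pos: [432.4, 29.5, 84.2]
orientation: [0.0, 0.644, 0.765, 0.0]
wrist_force: [-1.0, -1.0, -0.2]
width: 0.0
t 8.85 tcp rail -73.8 -29.9 84.2 F -1.2 -0.8
```

View pics/v6.png

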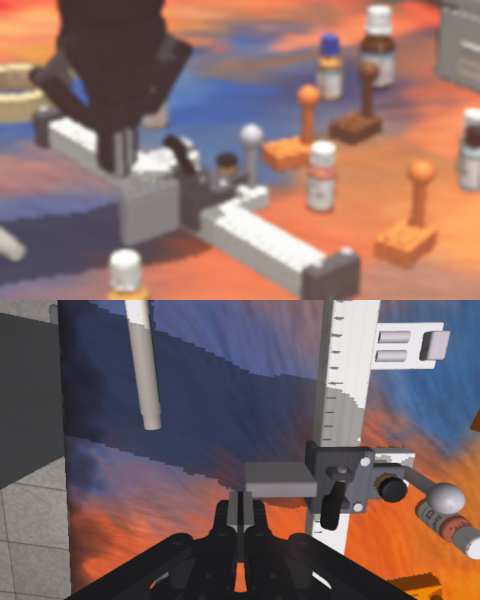

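```bash
python3 m.py w6.png 521,251,51 440,292,75 373,252,47 370,264,47
```

```text
521,251,51 26.6 -26.9
440,292,75 -20.8 -34.4
373,252,47 -46.5 -28.8
370,264,47 -47.8 -35.7
```

```bash
python3 -m crank '[[0,0.008,0,0,0],[0,0.016,0.0015,0,0],[0,0.022,0.0025,0,0],[0,0.027,0.0035,0,0],[0,0.030,0.004,0,0]]' >/dev/null; python3 st.py; python3 -m crank '[[0,0.003,0.0005,0,0],[0,0.006,0.0011,0,0],[0,0.009,0.0016,0,0],[0,0.012,0.0022,0,0]]' >/dev/null; python3 st.py; python3 -m crank '[[0,0.003,0.0005,0,0],[0,0.006,0.0011,0,0],[0,0.008,0.0014,0,0]]' >/dev/null; python3 st.py
```

```text
t 9.575 tcp rail -43.6 -30.8 83.7 F 0.1 0.1
t 10.075 tcp rail -31.5 -30.9 83.8 F -1.2 -0.9
t 10.45 tcp rail -23.3 -30.9 83.8 F -1.0 0.7
```

```bash
python3 -m crank '[[0,0.002,0.0004,0,0],[0,0.004,0.0007,0,0]]' >/dev/null; python3 st.py; python3 -m crank '[[0,0.002,0.0004,0,0],[0,0.004,0.0007,0,0]]' >/dev/null; python3 st.py; python3 -m crank '[[0,0.001,0.0002,0,0],[0,0.002,0.0004,0,0]]' >/dev/null; python3 st.py; python3 -m crank '[[0,0.001,0.0002,0,0],[0,0.002,0.0004,0,0]]' >/dev/null; python3 st.py
```

```text
t 10.7 tcp rail -19.4 -30.9 83.8 F -1.4 -0.1
t 10.95 tcp rail -15.4 -30.9 83.7 F 0.4 0.1
t 11.2 tcp rail -13.4 -30.9 83.7 F -0.4 -0.0
t 11.45 tcp rail -11.3 -30.9 83.8 F -0.3 -0.4
```

```bash
python3 -m crank '[[0,0.001,0.0002,0,0],[0,0.002,0.0004,0,0]]' >/dev/null; python3 st.py; python3 -m crank '[[0,0.001,0.0002,0,0],[0,0.002,0.0004,0,0]]' >/dev/null; python3 st.py
python3 - <<'E'
from h import *
c=cap('wrist','w7.png');s=cap('side','s7.png')
a=cv2.resize(s['image'][160:260,240:400],(640,400),interpolation=cv2.INTER_CUBIC)
cv2.imwrite('pics/v7.png',cv2.resize(np.vstack([a,c['image']])[:,:,::-1],(480,600)))
E
```

```text
t 11.7 tcp rail -9.3 -30.9 83.8 F -1.2 0.5
t 11.95 tcp rail -8.4 -30.8 83.6 F -5.2 -1.0
```

View pics/v7.png

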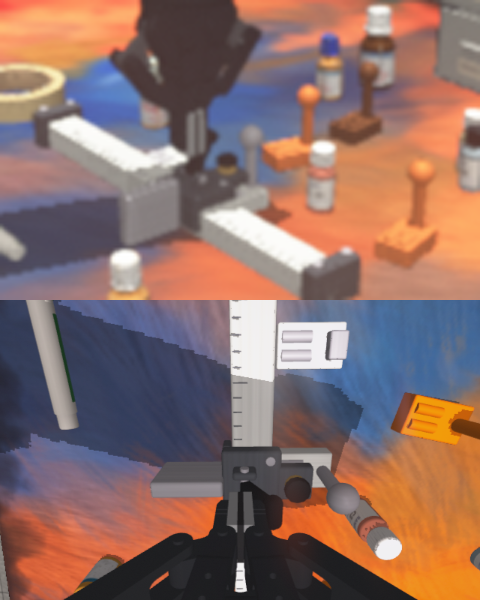

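The lever is over at the back of the fingers, and the force jumped to 5 N where its end of travel was predicted (-9). One more gentle mm, then back off.

```bash
python3 -m crank '[[0,0.001,0.0002,0,0],[0,0.001,0.0002,0,0]]' >/dev/null; python3 st.py; python3 -m crank '[[0,0.0005,0.0001,0,0],[0,0.0005,0.0001,0,0]]' >/dev/null; python3 st.py; python3 -m crank '[[0,-0.01,-0.0018,0,0],[0,-0.03,-0.0054,0,0],[0,-0.06,-0.011,0,0],[0,-0.06,-0.011,0.04,0],[0,-0.06,-0.011,0.06,0],[0,-0.06,-0.011,0.06,0]]' >/dev/null; python3 st.py
python3 - <<'E'
from h import *
c=cap('wrist','w8.png');s=cap('side','s8.png')
a=cv2.resize(s['image'][170:250,250:378],(640,400),interpolation=cv2.INTER_CUBIC)
cv2.imwrite('pics/v8.png',cv2.resize(np.vstack([a,c['image']])[:,:,::-1],(480,600)))
E
```

```text
t 12.3 tcp rail -8.2 -30.7 83.5 F -6.6 -0.3
t 12.55 tcp rail -8.2 -30.7 83.5 F -7.8 -1.1
t 13.3 tcp rail -64.8 -31.4 145.4 F -0.3 0.5
```

View pics/v8.png

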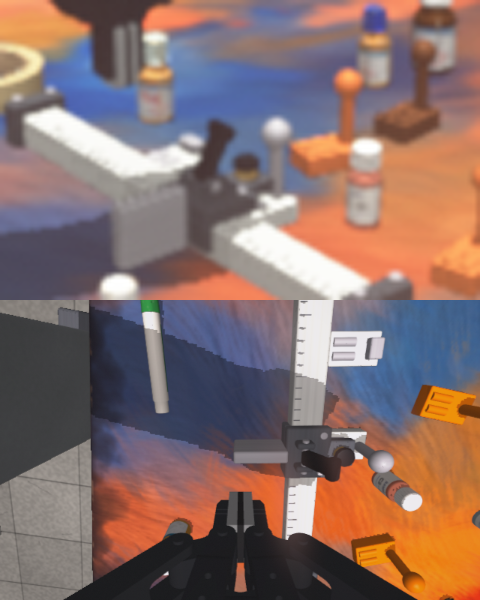

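```bash
python3 m.py w8.png 436,219,77 460,208,51 508,215,60 345,215,47
```

```text
436,219,77 4.5 -24.9
460,208,51 29.1 -27.6
508,215,60 56.7 -29.4
345,215,47 -47.1 -33.4
```

```bash
python3 -c "
from plant import robot
print(robot.finish_job())"
```

```text
the job is handed in; nothing more can be done
None
```

The stop is seated in the tall-post notch and its lock lever is pushed fully over. The job was handed in at about 13.4 s, with the arm clear of everything.

- **Stop:** I pushed it along with shut fingertips. The tall-post block came first, so there was no other notch to pass. The push force peaked at about 8 N on the ridge and fell to 0, and the stop jumped about 3 mm ahead of the fingers into the notch. Right after the click it measured -28.3 to -29.3 mm along the rail, against the notch at about -29.
- **Lever:** I pushed it from the front until it stopped moving at 5 to 8 N, at its expected end of travel. The last picture shows it leaning away from the robot.
- **Disagreement:** the last coarse reading put the stop about 1.5 to 2 mm further along than the post. I took that as measurement error, since it is inside the 4 mm range where the spring centres the stop.
- **Other objects:** nothing else was touched as far as the pictures and forces show.

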